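# Fetch the pickup from behind the shed and the tree

### The job

The model pickup at the back of the little goods yard is due for service. First clear both the tree and the tool shed that stand in front of it to the cork mat, standing upright, while the pickup stays where it is; then park the pickup in the middle of the wooden service stand, lengthwise between its two rails; only then put the tree and the shed back on the yard exactly where each one stood, upright and the shed squared to the yard as before. Leave the paint jar and the glue bottle where they are.

Things in the scene. Friction and masses are not known exactly. Their poses are not given: they have to be found in the camera images.
- yard: Goods yard, fixed: plywood base with light gravel top, 150 (x) by 190 mm (y), top 6 mm above its origin (centre of the underside, on the table). Dark timber wall, 17 mm high, along the back (+x) edge. Two dark paved lots, flush, at x -30, y +42 and -42 mm: one holds the tree, the other the shed, either way round. Behind them, near x +20, y 0, the pickup stands along the yard's y.
- mat: Cork mat, fixed on the table: 190 mm (its x) by 110 mm (its y), 5 mm thick; origin at the centre of its underside. The side area; it lies left or right of the yard.
- stand: Service stand, fixed: light wooden block 70 mm (its x) by 110 mm (its y), top 10 mm above its origin (centre of the underside). Two dark rails along y, 6 mm wide and 4 mm higher than that top, at x = -21 and +21 mm, leave a channel 36 mm wide for a car. On the other side of the yard from the mat.
- shed: Red model tool shed with a brown gable roof, loose, 20 g: 46 mm (its x) by 58 mm (its y) by 38 mm high, origin at the centre of the underside. It stands with its long side (y) along the yard's x, to within 5 degrees; grasp it low, across its 46 mm (its x).
- tree: Rust-brown round bushy tree, loose, 12 g: crown 90 mm across and 98 mm high to the eye, but the firm core that fingers meet is 40 mm across, 13 to 85 mm above the foot, its middle at x +1.5, y +2.5 mm from the origin. Foot disc 35 mm wide, 4 mm thick; origin at the foot's underside. Grasp the crown from above, 50 mm above the foot.
- pickup: Blue die-cast model pickup, loose, 30 g: 22 mm wide (its x), 56 mm long (its y), 23 mm high, body sides up to 15 mm; origin at the centre of the underside. Pinch it across the doors (its x). It is the only vehicle on the yard module.
- jar: Hobby paint jar with yellow paint and white lid, 34 mm across, 43 mm high, standing on the table beside the back of the yard; not to be disturbed. Origin at the centre of the underside.
- bottle: White squeeze bottle of glue, 43 mm across, 93 mm high, standing on the table beside the back of the yard; not to be disturbed. Origin at the centre of the underside.
Things that resemble listed ones, but are neither listed nor needed, are in the scene too. What is shaped like the shed but green or purple is not meant.

How it is judged:
On the way, in this order (a step that is already met when the one before it is completed fails the run):
1. tree and shed both stand released on the cork mat, the pickup still where it was (x of tree in the frame of mat between -0.095 and 0.095 m and y of tree in the frame of mat between -0.055 and 0.055 m and z of tree in the frame of mat between 0.001 and 0.012 m and linear speed of each of tree, shed below 0.02 m/s and angular speed of each of tree, shed below 0.3 rad/s and angle between each of tree, shed's own z axis and vertical below 0.2 rad and x of shed in the frame of mat between -0.095 and 0.095 m and y of shed in the frame of mat between -0.055 and 0.055 m and z of shed in the frame of mat between 0.001 and 0.012 m and contact force between the fingers and tree below 0.05 N and contact force between the fingers and shed below 0.05 N and distance of pickup from where it was at the start of the episode below 0.015 m), for 0.2 s.
2. the pickup stands released in the service stand, tree and shed still on the mat (x of pickup in the frame of stand between -0.012 and 0.012 m and y of pickup in the frame of stand between -0.015 and 0.015 m and z of pickup in the frame of stand between 0.006 and 0.014 m and angle between the y axis of pickup and the y axis of stand, either way round below 0.2 rad and linear speed of each of pickup, tree, shed below 0.02 m/s and angular speed of each of pickup, tree, shed below 0.3 rad/s and angle between each of pickup, tree, shed's own z axis and vertical below 0.2 rad and contact force between the fingers and pickup below 0.05 N and x of tree in the frame of mat between -0.095 and 0.095 m and y of tree in the frame of mat between -0.055 and 0.055 m and z of tree in the frame of mat between 0.001 and 0.012 m and x of shed in the frame of mat between -0.095 and 0.095 m and y of shed in the frame of mat between -0.055 and 0.055 m and z of shed in the frame of mat between 0.001 and 0.012 m), for 0.2 s.
At the end, for the whole second after the job is handed in: Pickup in the stand within 12 mm across and 15 mm along of its centre, within 0.2 rad of the rails; tree and shed upright (0.2 rad) within 15 mm of where each stood at the start, the shed's long side within 0.25 rad of the yard's x; all released and at rest (x of pickup in the frame of stand between -0.012 and 0.012 m and y of pickup in the frame of stand between -0.015 and 0.015 m and z of pickup in the frame of stand between 0.006 and 0.014 m and angle between the y axis of pickup and the y axis of stand, either way round below 0.2 rad and linear speed of each of pickup, tree, shed below 0.02 m/s and angular speed of each of pickup, tree, shed below 0.3 rad/s and angle between each of pickup, tree, shed's own z axis and vertical below 0.2 rad and distance of each of tree, shed from where it was at the start of the episode below 0.015 m and angle between the y axis of shed and the x axis of yard, either way round below 0.25 rad and contact force between the fingers and tree below 0.05 N and contact force between the fingers and shed below 0.05 N and contact force between the fingers and pickup below 0.05 N); the robot touches nothing.
It fails at once if the paint jar is moved by more than 20 mm (distance of jar from where it was at the start of the episode above 0.02 m).
It fails at once if the glue bottle is moved by more than 20 mm (distance of bottle from where it was at the start of the episode above 0.02 m).
It also fails if it takes over 109 s, if anything falls off the work surface, if the arm or the gripper's body presses on something with over 40 N, if the wrist force passes 120 N, or if a joint passes its speed limit or range.

### The arm

A 7-joint arm with a two-finger parallel gripper is mounted at the origin on a cart in front of the work surface, level with it; the furniture and walls round the work are solid. World frame = base frame: x ahead of the robot, y to its left, z up, the work surface at z = 0. Lengths are in m, angles in rad, forces in N, time in s.
With the tool pointing down it reaches from about 0.35 to 0.9 m from the base axis. Payload 8.1 kg.
Tool frame: the origin (TCP) lies midway between the tips of the shut fingers; the grasp point (between the pads) lies arm.grip_point_offset behind it (arm.grip_point_offset is the distance from the TCP to the grasp point, in m); y points along the fingers, z is the direction in which the jaws open and shut, and the axes are right-handed (so a half turn about y gives the same grasp; the last joint's range is limited). The gripper opens to 92 mm and grips with 3 to 60 N. Pads are 19 mm wide; open, the fingers measure 130 mm over their backs; the gripper's body (75 mm by 190 mm) begins 47 mm behind the grasp point.
Start: joints at [1.153, 0.434, 0.025, 1.573, -0.012, 1.134, -0.075], TCP at [0.193, -0.594, 0.227] pointing down, gripper open.
Joint ranges: [-2.62, 2.62], [-0.44, 2.09], [-1.27, 1.32], [0.08, 2.57], [-1.32, 4.46], [0.12, 2], [-2.74, 2.74]. Speed limits (rad/s): [2.22, 2.22, 3.01, 3.01, 3.14, 3.14, 3.14].

### API

Orientations are given as a rotation vector (axis times angle).
In Python, from cell import arm, get_image, camera_info gives the robot as it stands.
- The arm moves only by the tool carry_out, never from a script. Its argument "steps" is one flat list of numbers, 5 for each row, row after row: the opening, from 0 (shut) to 1 (fully open), then the shift along the world's x, y, z in units of 0.1 m (1.0 is 0.1 m), then the turn about the world's z in units of 45 degrees (1.0 is 45 degrees). In form: [hand, dx, dy, dz, spin, hand, dx, dy, dz, spin, ...]. A call has 1 to 12 rows; each row is the pose to reach, as a shift and turn from the pose commanded when the call began; what a row does not reach only later rows make up. A row lasts 1/10 s, in which the tool goes at most 50 mm and 8.59 degrees, less where a joint would pass 70% of its speed; a pose out of reach is approached as far as the arm can. A call with a number of a shift or a turn outside -1 to 1 is refused whole. A call with a gripper value outside its range is refused whole. The fingers move at their own pace and stop on an object; "grip_force" is the grip in N (left out, the last holds). Time passes only in rows, so rows that repeat a pose let the fingers close. It gives the time, the measured TCP pose, the force and the opening at its end, in the units of the state.
- arm.observe(): the state, without advancing time (a new reading comes with each control period).
- get_image(name): name is "side" or "top" or "wrist"; returns (picture, depth): 400x640x3 uint8, red, green, blue; 400x640 float32, m along the optical axis (not along the pixel's ray), 0 where there is no reading.
- camera_info(name): a dict with "fovy" (degrees; the focal length in pixels is half the picture's height over the tangent of half this angle, whatever the lens; pixels are square), "cx", "cy" (the principal point, pixels), "R" (3x3) and "t" (3): a world point X has camera coordinates R X + t; the wrist camera has in their place "tool_from_camera" (4x4, takes a point from camera to tool coordinates, whose origin is the TCP and whose axes are the tool frame's). Camera axes: x right, y down, z forward; pixel columns grow to the right and rows downward; lengths in m; the calibration is good to about 2 mm. A picture is of the moment at which its call begins: read the wrist's pose just before it. camera_info takes no time and is no camera call.
- arm.sign_off(): hands the job in, once; it reports no verdict.
The state is a dict: "clock": time; "joints": joint angles; "dq": joint speeds; "joint_efforts": joint torques, N m; "position": TCP position; "ee_rot": TCP orientation; "force": force on the tool from outside, world axes, zero at the start; "ft_torque": the same for the moment, N m; "width": opening from 0.0 (shut) to 1.0 (fully open).
Only numpy, scipy, OpenCV 4.12 (cv2) and the standard library are available. Lean on these libraries where they do the work, as an engineer would, in place of code of your own. Each camera call takes 0.05 s, during which the arm holds its last target. There are 200 camera calls.

## Working session

There is one attempt and no reset: what is moved stays moved. The work goes in short steps, Python scripts to look and compute and a tool call to move; the robot and the scene stay as the last step left them, time stands still between calls to the robot, and variables do not carry over. Pictures are saved under pics/ and viewed, about 12 in all and at most 16, crops included, and the job is handed in when it is done.

Besides the shell and the picture viewer there is one more tool, called after ">>>" in YAML: its name, and indented under it one key for each argument. carry_out: Moves the arm, as the interface text tells. Shifts and turns lie within -1 to 1; 1 stands for 0.1 m of shift or 45 degrees of turn. Its arguments: {"type":"object","properties":{"steps":{"type":"array","items":{"type":"number"}},"grip_force":{"type":"number"}},"required":["steps"]}

```bash
mkdir -p pics; ls; cat > h.py <<'E'
import numpy as np, cv2
from scipy.spatial.transform import Rotation as Ro
from cell import arm, get_image, camera_info
def cam(n):
    c=camera_info(n); f=200/np.tan(np.radians(c['fovy'])/2)
    if n=='wrist':
        s=arm.observe(); T=np.eye(4); T[:3,:3]=Ro.from_rotvec(s['ee_rot']).as_matrix(); T[:3,3]=s['position']
        M=np.linalg.inv(T@np.array(c['tool_from_camera'])); R,t=M[:3,:3],M[:3,3]
    else: R,t=np.array(c['R']),np.array(c['t'])
    return R,t,f,c['cx'],c['cy']
def cast(C,u,v,z):
    "pixel onto plane at height z"
    R,t,f,cx,cy=C; o=-R.T@t
    d=np.stack([(np.asarray(u,float)-cx)/f,(np.asarray(v,float)-cy)/f,np.ones(np.shape(u))],-1)@R
    return o+d*((z-o[2])/d[...,2])[...,None]
def cloud(C,dep):
    R,t,f,cx,cy=C; v,u=np.mgrid[:400,:640]
    return (np.stack([(u-cx)/f*dep,(v-cy)/f*dep,dep],-1)-t)@R
def proj(C,X):
    R,t,f,cx,cy=C; p=np.asarray(X)@R.T+t
    return np.stack([cx+f*p[...,0]/p[...,2],cy+f*p[...,1]/p[...,2]],-1)
def save(n,im,s=1): cv2.imwrite('pics/'+n+'.png',cv2.resize(im[...,::-1],None,fx=s,fy=s,interpolation=cv2.INTER_CUBIC))
E
python3 - <<'E'
from h import *
for n in ('top','side'):
    C=cam(n); im,d=get_image(n); np.savez(n+'0.npz',im=im,d=d); save(n+'0',im,1.25)
    print(n,-C[0].T@C[1],C[0][2],C[2:], (d>0).mean())
s=arm.observe(); print(s, arm.grip_point_offset)
E
```

```text
pics
top [ 0.43453073 -0.07149175  1.13441935] [ 0.08677976 -0.00535136 -0.99621315] (np.float64(408.4605060640081), 316.8154707630626, 199.9096567562814) 0.99587890625
side [-0.00610574  1.35656569  0.72271026] [ 0.32414536 -0.8589751  -0.39634778] (np.float64(514.0799989670822), 315.13507971005447, 204.12148596580585) 0.995875
{'clock': 0.1, 'joints': array([ 1.15341592,  0.43515062,  0.02494772,  1.57399021, -0.01159721,
        1.13400948, -0.07510482]), 'dq': array([-0.00200572, -0.00136746, -0.0015446 , -0.00128933,  0.00181312,
       -0.00030933,  0.00061705]), 'joint_efforts': array([ 4.35330687e-03, -6.69129109e+01,  9.88344848e-01, -3.15148222e+01,
       -6.06052252e-02,  3.73663567e-02,  7.01390195e-05]), 'position': array([ 0.19332699, -0.59386877,  0.22603097]), 'ee_rot': array([-0.32590646,  2.05309502, -2.05024597]), 'force': array([-0.93504388, -0.52210311, -0.60883784]), 'ft_torque': array([ 0.02997218,  0.01574509, -0.02511037]), 'width': 1.0025609428182736} 0.0188
```

View pics/top0.png

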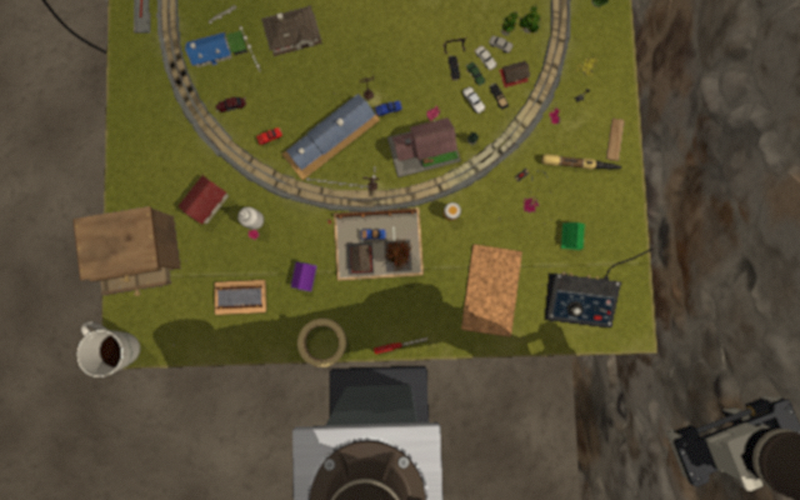

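View pics/side0.png

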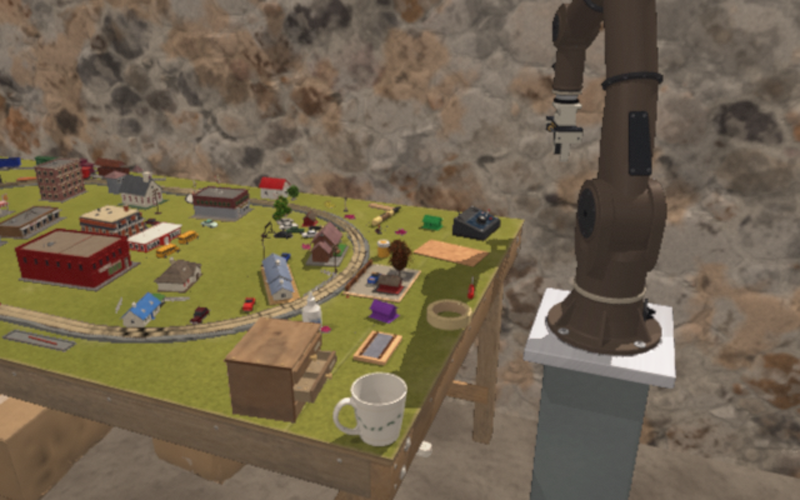

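The top view shows the yard at (378,243), with the shed at (360,257), the tree at (399,254) and the blue pickup at (375,235). The mat is at (492,290), the stand at (240,297), the bottle at (250,217) and the jar at (453,211). The other vehicles, such as the blue car at (388,108), are off the yard. The purple (304,277) and green (572,235) sheds and the red house (203,199) aren't meant either. I'll confirm with an enlarged crop.

```bash
python3 - <<'E'
from h import *
z=np.load('top0.npz'); im,d=z['im'],z['d']; C=cam('top')
save('crop0',im[155:235,255:355],8)
hsv=cv2.cvtColor(im,cv2.COLOR_RGB2HSV)
for r,n in (((155,235,255,355),'yard'),((190,275,360,425),'mat'),((215,260,165,220),'stand')):
    P=cloud(C,d)[r[0]:r[1],r[2]:r[3]]; h=P[...,2]; print(n,[round(x,4) for x in np.percentile(h,[5,50,95])])
# green elsewhere: not-grass masks
grass=(hsv[...,0]>25)&(hsv[...,0]<45)&(hsv[...,1]>120)
for n,r,zz in (('yard',(160,230,258,345),.006),('mat',(190,275,362,425),.005),('stand',(218,258,165,218),.01)):
    m=np.zeros(grass.shape,np.uint8); m[r[0]:r[1],r[2]:r[3]]=~grass[r[0]:r[1],r[2]:r[3]]
    m=cv2.morphologyEx(m,cv2.MORPH_OPEN,np.ones((3,3)))
    c=max(cv2.findContours(m,0,2)[0],key=cv2.contourArea)[:,0]
    X=cast(C,c[:,0],c[:,1],zz)[:,:2]
    q=cv2.minAreaRect((X*1000).astype(np.float32)); print(n,q)
P=cloud(C,d)
for n,(u,v) in dict(bottle=(200,173),jar=(362,169),shed=(288,206),tree=(319,203),pick=(300,188)).items(): print(n,P[v,u])
E
```

```text
yard [np.float64(-0.003), np.float64(0.0042), np.float64(0.0414)]
mat [np.float64(-0.0031), np.float64(0.0021), np.float64(0.0073)]
stand [np.float64(-0.0037), np.float64(0.0016), np.float64(0.0131)]
yard ((556.8990478515625, -29.894798278808594), (232.0922393798828, 178.72239685058594), 88.34809875488281)
mat ((438.56964111328125, -285.422119140625), (115.8930435180664, 195.5533905029297), 79.60064697265625)
stand ((439.48931884765625, 267.3663024902344), (76.15030670166016, 115.55851745605469), 0.9012455940246582)
bottle [0.60914552 0.23108974 0.05781186]
jar [ 0.60979438 -0.20178442  0.04313087]
shed [0.51576577 0.00051601 0.03920408]
tree [ 0.51753428 -0.08248824  0.08822086]
pick [ 0.56467417 -0.0326196   0.02920053]
```

View pics/crop0.png

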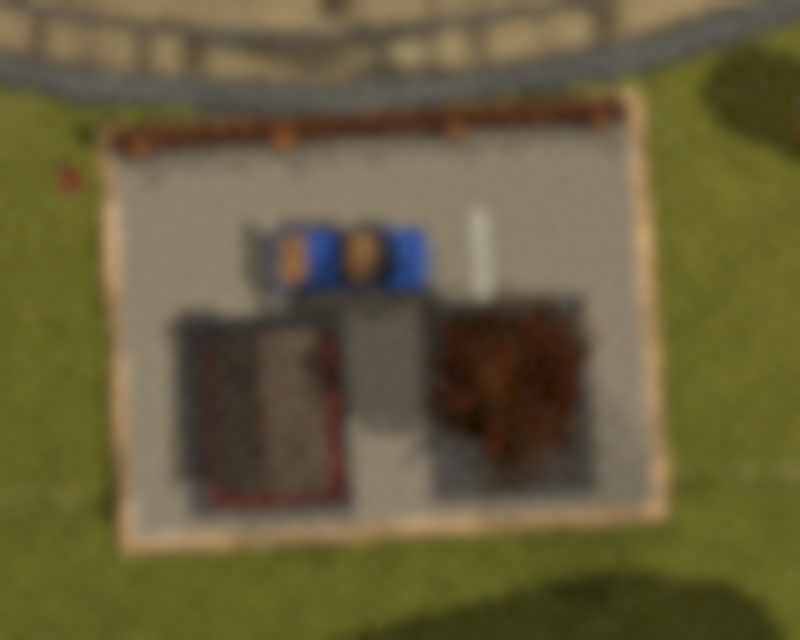

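The crop confirms the pickup: blue, at crop (350,258), the only vehicle on the yard. The brown-roofed shed is at (270,410) and the rust-brown tree at (510,385). Next I'll set up a wrist close-up.

```bash
python3 - <<'E'
from h import *
np.set_printoptions(precision=4,suppress=True)
print(camera_info('wrist'))
s=arm.observe(); print(Ro.from_rotvec(s['ee_rot']).as_matrix())
R,t,*_=cam('wrist'); print(-R.T@t-s['position'],R)
C=cam('top')
k=lambda u,v:cast(C,255+u/8-.5,155+v/8-.5,.006)
for a in ((125,550),(668,515),(635,95)): print(k(*map(np.array,a)))
E
```

```text
{'fovy': 69.39578002580203, 'cx': 320.5570770664532, 'cy': 198.31610775551823, 'tool_from_camera': array([[-0.0011,  0.9602,  0.2794, -0.0762],
       [-0.0005, -0.2794,  0.9602, -0.159 ],
       [ 1.    ,  0.0009,  0.0008, -0.0012],
       [ 0.    ,  0.    ,  0.    ,  1.    ]])}
[[-0.9509 -0.0006  0.3096]
 [-0.3096  0.0013 -0.9509]
 [ 0.0001 -1.     -0.0014]]
[0.0722 0.0246 0.159 ] [[ 0.3106 -0.9505 -0.0009]
 [-0.9126 -0.2985  0.2795]
 [-0.2659 -0.086  -0.9601]]
[0.472  0.0531 0.006 ]
[ 0.4786 -0.1345  0.006 ]
[ 0.6254 -0.1279  0.006 ]
```

>>> carry_out:
  steps: [1,0.3,0.5,0.12,-0.17,1,0.6,1,0.24,-0.35,1,0.6,1,0.24,-0.35]

```text
clock: 0.4
position: [0.2567, -0.4904, 0.2512]
ee_rot: [-0.04, 2.203, -2.199]
force: [1.1, -0.8, 0.5]
width: 0.998
```

>>> carry_out:
  steps: [1,0.3,0.5,0,0,1,0.6,1,0,0,1,0.6,1,0,0]

```text
clock: 0.7
position: [0.3163, -0.3894, 0.2506]
ee_rot: [-0.049, 2.2, -2.196]
force: [-0.4, -0.4, -0.4]
width: 0.998
```

>>> carry_out:
  steps: [1,0.3,0.5,0,0,1,0.6,1,0,0,1,0.6,1,0,0]

```text
clock: 1.0
position: [0.3759, -0.2894, 0.2506]
ee_rot: [-0.05, 2.2, -2.196]
force: [-0.7, 0.2, -0.1]
width: 0.998
```

>>> carry_out:
  steps: [1,0.3,0.5,0,0,1,0.6,1,0,0,1,0.6,1,0,0]

```text
clock: 1.3
position: [0.4356, -0.1892, 0.2507]
ee_rot: [-0.049, 2.2, -2.196]
force: [0.2, -0.4, -1.4]
width: 0.997
```

>>> carry_out:
  steps: [1,0.3,0.5,0,0,1,0.6,1,0,0,1,0.6,1,0,0]

```text
clock: 1.6
position: [0.4954, -0.0889, 0.2507]
ee_rot: [-0.049, 2.2, -2.195]
force: [-0.7, -0.7, 0.3]
width: 1.001
```

>>> carry_out:
  steps: [1,0.3,0.3,0,0,1,0.65,0.6,0,0,1,0.65,0.6,0,0,1,0.65,0.6,0,0,1,0.65,0.6,0,0,1,0.65,0.6,0,0]

```text
clock: 2.2
position: [0.5578, -0.0355, 0.2507]
ee_rot: [-0.042, 2.202, -2.203]
force: [-0.1, -0.5, 0.3]
width: 1.002
```

```bash
python3 - <<'E'
from h import *
np.set_printoptions(precision=4,suppress=True)
s=arm.observe(); print(s['position'],Ro.from_rotvec(s['ee_rot']).as_matrix())
C=cam('wrist'); im,d=get_image('wrist'); np.savez('w0.npz',im=im,d=d,p=s['position'],r=s['ee_rot']); save('w0',im,1.25)
uv=proj(C,[[.556,-.03,.006],[.439,-.285,.005],[.439,.267,.01]]); print(uv*1.25)
E
```

```text
[ 0.5578 -0.0355  0.2507] [[-0.9993 -0.0004  0.0381]
 [-0.0381 -0.0007 -0.9993]
 [ 0.0005 -1.      0.0006]]
[[396.5937 213.9336]
 [599.523  315.0916]
 [146.4293 300.8954]]
```

View pics/w0.png

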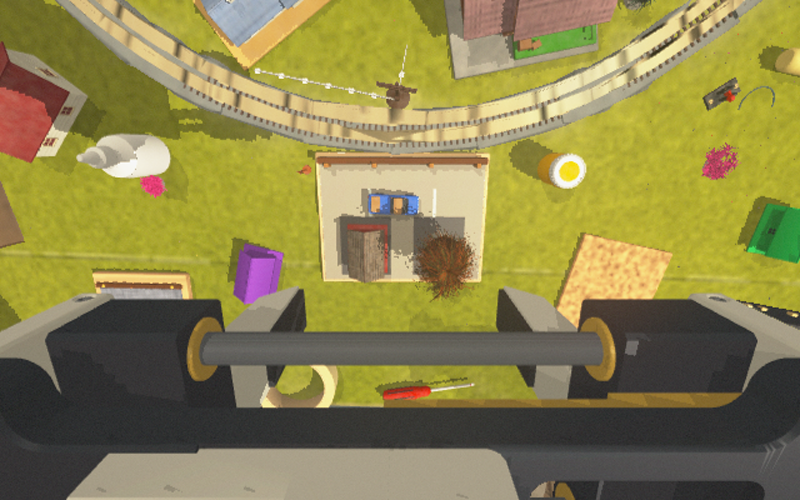

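The wrist view shows the yard (405,218), pickup (393,204), shed (366,250), tree (445,263), jar (567,171), bottle (140,157), and parts of the stand and mat. I'll measure them from the depth and calibration.

```bash
cat > m.py <<'E'
from h import *
np.set_printoptions(precision=1,suppress=True)
def camnpz(z):
    c=camera_info('wrist'); f=200/np.tan(np.radians(c['fovy'])/2); T=np.eye(4); T[:3,:3]=Ro.from_rotvec(z['r']).as_matrix(); T[:3,3]=z['p']
    M=np.linalg.inv(T@np.array(c['tool_from_camera'])); return M[:3,:3],M[:3,3],f,c['cx'],c['cy']
E
python3 - <<'E'
from m import *
z=np.load('w0.npz'); im,d=z['im'],z['d']; C=camnpz(z); P=cloud(C,d)*1000; x,y,h=P[...,0],P[...,1],P[...,2]
hsv=cv2.cvtColor(im,cv2.COLOR_RGB2HSV); H,S,V=[hsv[...,i].astype(int) for i in range(3)]
def rect(n,m):
    m=cv2.morphologyEx(m.astype(np.uint8),cv2.MORPH_OPEN,np.ones((2,2)))>0
    q=cv2.minAreaRect(P[m][:,:2].astype(np.float32)); print(n,m.sum(),np.array(q[0]),np.array(q[1]),round(q[2],1),'h',np.percentile(h[m],[5,50,95]))
iny=(x>460)&(x<650)&(y>-150)&(y<80)
grass=(H>22)&(H<45)&(S>110)
print('grass z',np.median(h[grass&(abs(x-550)<150)&(abs(y)<300)]))
rect('yard',iny&~grass&(h<12)&(h>2)&(x<632))
rect('blue',iny&(H>100)&(H<130)&(S>120)&(V>60))
rect('pick>12',iny&(h>12)&(abs(x-580)<22)&(abs(y+20)<45))
rect('shed>22',iny&(h>22)&(y>-30)&(y<60)&(x<565))
rect('shed>35',iny&(h>36)&(y>-30)&(y<60)&(x<565))
rect('tree',iny&(h>22)&(y<-32)&(x<570))
for a in (40,60,75,85,92): 
    m=iny&(h>a)&(y<-25)&(x<570); print('tree>',a,m.sum(),P[m].mean(0),P[m].min(0),P[m].max(0))
rect('jar',(h>30)&(abs(x-610)<40)&(abs(y+200)<40))
rect('bottle',(h>10)&(abs(x-610)<50)&(abs(y-230)<50))
# yard corners in w0.png (1.25x)
for n,u,v,zz in (('FL',324,281,6),('FR',482,281,6),('BR',489,154,10)): print(n,cast(C,np.array(u/1.25),np.array(v/1.25),zz/1000)*1000)
# lots dark
m=iny&(h<11)&(S<60)&(V<100); 
for lo,hi in ((-20,80),(-150,-40)): rect('lot',m&(y>lo)&(y<hi)&(x<567))
E
```

```text
grass z 1.0843147906543253
yard 10079 [552.3 -31.5] [162.5 202.6] 1.8 h [5.2 7.1 9.5]
blue 168 [590.1 -38.1] [52.  71.1] 62.8 h [17.  20.4 22.5]
pick>12 44460 [-126.6 -359.3] [1628.4  308.7] 33.8 h [313.4 356.1 368. ]
shed>22 2599 [ 95.1 241.3] [  71.6 1205.5] 60.3 h [ 16.3 257.5 322.7]
shed>35 2023 [ 95.5 242. ] [  64.1 1205.9] 60.7 h [ 35.1 292.2 323.7]
tree 4921 [ 472.4 -106.4] [355.8  76.8] 25.4 h [ 64.5 308.4 350.6]
tree> 40 5271 [547.2 -84.3 248. ] [ 483.9 -110.3   40. ] [570.  -46.1 356.2]
tree> 60 5121 [547.6 -84.7 253.7] [ 483.9 -110.3   60. ] [570.  -46.3 356.2]
tree> 75 4929 [548.4 -85.  261. ] [ 486.  -110.3   75. ] [570.  -46.3 356.2]
tree> 85 4719 [549.4 -85.4 269. ] [ 490.3 -110.3   85. ] [570.  -50.8 356.2]
tree> 92 4421 [551.1 -86.  281.2] [ 490.3 -110.3   92. ] [570.  -53.9 356.2]
jar 648 [ 624.3 -135.9] [209.   34.2] 78.6 h [ 1.5 43.  44.5]
bottle 1875 [621.7 145.8] [ 59.  349.8] 13.4 h [10.1 53.5 84.8]
FL [471.3  53.8   6. ]
FR [ 478.7 -135.1    6. ]
BR [ 625.7 -126.7   10. ]
lot 72 [529.   13.8] [20.8 70.6] 49.2 h [ 6.   7.5 28.7]
lot 51 [535.3 -63.4] [28.4 20.2] 3.5 h [ 6.7  7.7 24.6]
```

```bash
python3 - <<'E'
from m import *
z=np.load('w0.npz'); im,d=z['im'],z['d']; C=camnpz(z); P=cloud(C,d)*1000; x,y,h=P[...,0],P[...,1],P[...,2]
hsv=cv2.cvtColor(im,cv2.COLOR_RGB2HSV); H,S,V=[hsv[...,i].astype(int) for i in range(3)]
def rect(n,m):
    m=m&(h<130); n_,l,st,_=cv2.connectedComponentsWithStats(m.astype(np.uint8)); m=l==1+st[1:,4].argmax()
    q=cv2.minAreaRect(P[m][:,:2].astype(np.float32)); print(n,m.sum(),np.array(q[0]),np.array(q[1]),round(q[2],1),'h',np.percentile(h[m],[5,50,95]),'x',np.percentile(x[m],[2,98]),'y',np.percentile(y[m],[2,98]))
iny=(x>460)&(x<650)&(y>-150)&(y<80)
rect('blue',iny&(H>100)&(H<130)&(S>120)&(V>60))
rect('pick>14',iny&(h>14)&(abs(x-575)<20)&(abs(y+20)<45))
rect('pick>20',iny&(h>20)&(abs(x-575)<20)&(abs(y+20)<45))
rect('shed>14',iny&(h>14)&(y>-28)&(y<60)&(x<562))
rect('shed>32',iny&(h>32)&(y>-28)&(y<60)&(x<562))
rect('shed>40',iny&(h>40)&(y>-28)&(y<60)&(x<562))
for a in (30,50,70,80,88,94): rect('tree>%d'%a,iny&(h>a)&(y<-25)&(x<575))
rect('jar',(h>38)&(abs(x-610)<40)&(abs(y+200)<40))
rect('bottle',(h>20)&(abs(x-610)<50)&(abs(y-230)<50))
c,s=np.cos(np.radians(2.4)),np.sin(np.radians(2.4)); o=np.array([549,-40.5]) 
FL,FR=np.array([471.3,53.8]),np.array([478.7,-135.1]); a=np.arctan2(-(FL-FR)[0],(FL-FR)[1]); print('yaw',np.degrees(a))
R=np.array([[np.cos(a),-np.sin(a)],[np.sin(a),np.cos(a)]]); o=(FL+FR)/2+R@[75,0]; print('yard c',o)
for n,q in (('lotL',(-30,42)),('lotR',(-30,-42)),('pick',(20,0))): print(n,o+R@q)
E
```

```text
blue 99 [571.8 -45.5] [21.4 14.6] 24.9 h [17.7 20.1 21.1] x [561.  578.6] y [-51.4 -37. ]
pick>14 630 [568.9 -25.4] [55.5 21.4] 89.7 h [17.6 21.3 29. ] x [559.4 579.3] y [-51.5   0.3]
pick>20 494 [569.1 -25.2] [20.5 51.3] 0.8 h [20.2 21.8 29.1] x [559.7 578.9] y [-48.    0.3]
shed>14 1157 [514.5   2.6] [56.2 40.1] 1.6 h [28.7 36.2 43.5] x [487.7 541.5] y [-16.3  21.2]
shed>32 873 [514.6   2.6] [56.2 32.4] 1.5 h [32.6 38.2 43.8] x [487.7 541.6] y [-12.4  16.5]
shed>40 290 [514.4   1.6] [55.8 13.1] 2.5 h [40.2 41.9 45. ] x [487.9 541.4] y [-3.1  7.6]
tree>30 1595 [519.3 -76.9] [57.3 67.9] 77.1 h [ 54.4  91.6 103.7] x [495.6 547.5] y [-101.1  -53.7]
tree>50 1536 [519.3 -76.9] [57.3 67.9] 77.1 h [ 58.7  92.2 103.7] x [495.6 547.5] y [-101.1  -54.3]
tree>70 1328 [519.9 -78.3] [66.8 56.7] 2.1 h [ 74.9  94.  103.8] x [495.5 547.4] y [-100.1  -54.6]
tree>80 1150 [521.2 -79. ] [57.4 55. ] 29.5 h [ 83.3  95.4 103.9] x [495.7 545.3] y [-98.4 -56.3]
tree>88 916 [522.5 -78.9] [47.5 53.3] 24.8 h [ 89.5  97.4 104. ] x [501.2 542.8] y [-96.7 -57.6]
tree>94 594 [522.7 -73.8] [38.  55.5] 40.4 h [ 94.6  99.7 104.3] x [501.7 541.6] y [-95.5 -59.8]
jar 609 [ 613.1 -199.4] [32.6 33.3] 29.1 h [41.2 43.1 44.5] x [598.  628.3] y [-214.4 -183.8]
bottle 1686 [610.8 237.4] [42.1 37.3] 5.7 h [25.5 55.1 85.9] x [592.2 629.6] y [219.8 248.6]
yaw 2.2433672913200335
yard c [549.9 -37.7]
lotL [518.3   3.1]
lotR [521.6 -80.9]
pick [569.9 -36.9]
```

>>> carry_out:
  steps: [0.7,-0.18,-0.22,-0.4,0,0.7,-0.36,-0.43,-0.8,0,0.7,-0.36,-0.43,-1,0,0.7,-0.36,-0.43,-1,0,0.7,-0.36,-0.43,-1,0,0.7,-0.36,-0.43,-1,0]
  grip_force: 6

```text
clock: 2.85
position: [0.5239, -0.0769, 0.1524]
ee_rot: [-0.041, 2.2, -2.2]
force: [-0.2, 0.7, -0.6]
width: 0.699
```

>>> carry_out:
  steps: [0.7,0,0,-0.3,0,0.7,0,0,-0.6,0,0.7,0,0,-0.9,0,0.7,0,0,-0.9,0,0.7,0,0,-0.9,0]

```text
clock: 3.35
position: [0.5234, -0.0769, 0.0619]
ee_rot: [-0.044, 2.201, -2.201]
force: [-0.4, 1.0, 0.2]
width: 0.702
```

>>> carry_out:
  steps: [0.7,-0.01,-0.02,-0.15,0,0.7,-0.01,-0.02,-0.25,0,0.7,-0.01,-0.02,-0.25,0,0.7,-0.01,-0.02,-0.25,0,0.35,-0.01,-0.02,-0.25,0,0.35,-0.01,-0.02,-0.25,0,0.3,-0.01,-0.02,-0.25,0,0.3,-0.01,-0.02,-0.25,0,0.3,-0.01,-0.02,-0.25,0,0.3,-0.01,-0.02,-0.25,0]

```text
clock: 4.35
position: [0.5216, -0.0793, 0.036]
ee_rot: [-0.043, 2.201, -2.201]
force: [-1.1, -0.0, 3.9]
width: 0.43
```

>>> carry_out:
  steps: [0.3,0,0,0.15,0,0.3,0,0,0.5,0,0.3,0,0,0.9,0,0.3,0,-0.2,1,0,0.3,-0.1,-0.6,1,0,0.3,-0.2,-1,1,0]

```text
clock: 4.95
position: [0.5018, -0.1798, 0.1364]
ee_rot: [-0.045, 2.199, -2.2]
force: [0.2, -0.6, -0.0]
width: 0.434
```

>>> carry_out:
  steps: [0.3,-0.05,-0.4,0,0,0.3,-0.1,-0.8,0,0,0.3,-0.14,-1,0,0,0.3,-0.14,-1,-0.05,0,0.3,-0.14,-1,-0.05,0,0.3,-0.14,-1,-0.05,0]

```text
clock: 5.55
position: [0.4877, -0.2777, 0.1305]
ee_rot: [-0.046, 2.202, -2.199]
force: [-0.1, 1.2, -0.4]
width: 0.431
```

>>> carry_out:
  steps: [0.3,0,-0.16,-0.3,0,0.3,0,-0.16,-0.6,0,0.3,0,-0.16,-0.8,0,0.3,0,-0.16,-0.9,0,0.3,0,-0.16,-0.94,0,0.3,0,-0.16,-0.94,0,0.3,0,-0.16,-0.94,0,0.5,0,-0.16,-0.94,0,0.7,0,-0.16,-0.94,0,0.7,0,-0.16,-0.94,0,0.7,0,-0.16,-0.94,0]

```text
clock: 6.65
position: [0.4876, -0.2954, 0.037]
ee_rot: [-0.043, 2.201, -2.201]
force: [-0.7, 1.1, -0.4]
width: 0.681
```

>>> carry_out:
  steps: [0.7,0,0,0.3,0,0.7,0,0,0.7,0,0.7,0,0,1,0,0.7,0.1,0.4,1,0,0.7,0.2,0.8,1,0,0.7,0.2,1,1,0,0.7,0.2,1,1,0]

```text
clock: 7.35
position: [0.5081, -0.1912, 0.137]
ee_rot: [-0.049, 2.2, -2.197]
force: [1.0, -1.3, 0.4]
width: 0.702
```

>>> carry_out:
  steps: [0.75,0.02,0.4,0.1,0,0.75,0.05,0.8,0.2,0,0.75,0.05,1,0.2,0,0.75,0.05,1,0.2,0,0.75,0.05,1,0.2,0]

```text
clock: 7.85
position: [0.5124, -0.0963, 0.1567]
ee_rot: [-0.044, 2.201, -2.202]
force: [0.0, -0.1, 0.1]
width: 0.749
```

>>> carry_out:
  steps: [0.75,0.02,0.4,0,0,0.75,0.02,0.8,0,0,0.75,0.02,0.96,0,0,0.75,0.02,0.96,-0.3,0,0.75,0.02,0.96,-0.5,0,0.75,0.02,0.96,-0.5,0,0.75,0.02,0.96,-0.5,0]

```text
clock: 8.55
position: [0.5146, -0.0008, 0.1068]
ee_rot: [-0.043, 2.202, -2.203]
force: [0.8, 0.6, -0.1]
width: 0.748
```

```bash
python3 - <<'E'
from m import *
im,d=get_image('top'); save('top1',im[130:290,240:440],4); C=cam('top'); P=cloud(C,d)*1000
m=(P[...,2]>55)&(P[...,2]<115)&(abs(P[...,0]-488)<50)&(abs(P[...,1]+294)<50); print('tree',P[m].mean(0),P[m].min(0),P[m].max(0))
print(proj(C,[[.488,-.294,.05]]), arm.observe()['position']*1000)
E
```

```text
tree [ 488.6 -289.8   86.3] [ 450.4 -319.9   55.1] [ 520.7 -262.   104.3]
[[398.7 212.9]] [515.1  -0.5 107.4]
```

View pics/top1.png

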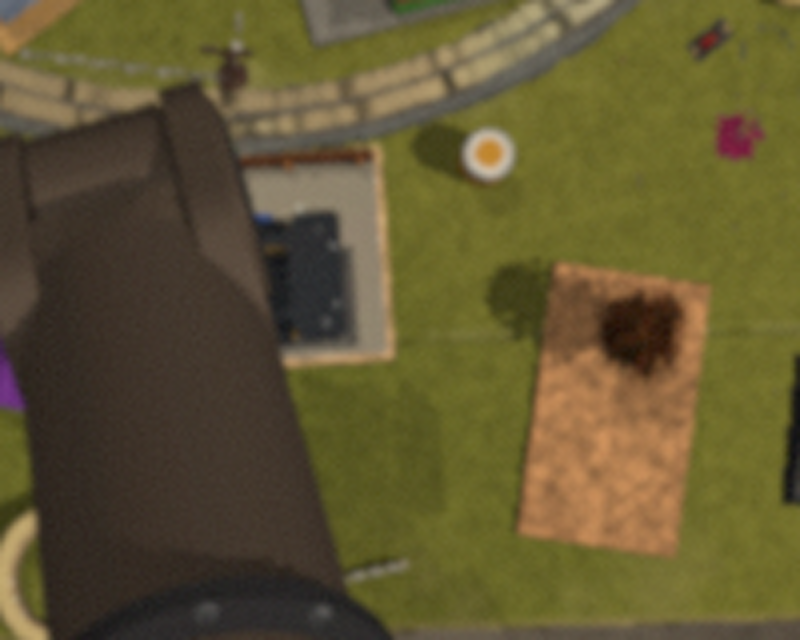

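The tree stands upright on the mat at (642,333). Next is the shed.

>>> carry_out:
  steps: [0.75,0,0.03,-0.3,0,0.75,0,0.03,-0.6,0,0.75,0,0.03,-0.8,0,0.75,0,0.03,-0.95,0,0.75,0,0.03,-0.95,0,0.75,0,0.03,-0.95,0,0.5,0,0.03,-0.95,0,0.4,0,0.03,-0.95,0,0.4,0,0.03,-0.95,0,0.4,0,0.03,-0.95,0,0.4,0,0.03,-0.95,0]

```text
clock: 9.7
position: [0.5149, 0.0037, 0.0122]
ee_rot: [-0.043, 2.201, -2.201]
force: [-0.1, 0.3, 6.7]
width: 0.483
```

>>> carry_out:
  steps: [0.4,0,0,0.15,0,0.4,0,0,0.5,0,0.4,0,0,0.9,0,0.4,-0.2,-0.2,1,0,0.4,-0.6,-0.6,1,0,0.4,-1,-1,1,0,0.4,-1,-1,1,0]

```text
clock: 10.4
position: [0.4098, -0.0997, 0.1114]
ee_rot: [-0.043, 2.204, -2.207]
force: [0.3, 0.1, -0.0]
width: 0.479
```

>>> carry_out:
  steps: [0.4,-0.13,-0.4,0,0,0.4,-0.26,-0.8,0,0,0.4,-0.26,-1,0,0,0.4,-0.26,-1,0,0]

```text
clock: 10.8
position: [0.3882, -0.1993, 0.1118]
ee_rot: [-0.038, 2.203, -2.205]
force: [-0.0, 0.6, -0.3]
width: 0.48
```

>>> carry_out:
  steps: [0.4,0,-0.4,-0.1,0,0.4,0,-0.8,-0.2,0,0.4,0,-0.8,-0.4,0,0.4,0,-0.8,-0.4,0,0.4,0,-0.8,-0.4,0,0.4,0,-0.8,-0.4,0]

```text
clock: 11.4
position: [0.3893, -0.2751, 0.0725]
ee_rot: [-0.045, 2.2, -2.2]
force: [-0.1, -0.1, -0.8]
width: 0.48
```

>>> carry_out:
  steps: [0.4,0,0,-0.3,0,0.4,0,0,-0.5,0,0.4,0,0,-0.6,0,0.4,0,0,-0.6,0,0.4,0,0,-0.6,0,0.55,0,0,-0.6,0,0.65,0,0,-0.6,0,0.75,0,0,-0.6,0,0.75,0,0,-0.6,0,0.75,0,0,-0.6,0]

```text
clock: 12.4
position: [0.3885, -0.2764, 0.0119]
ee_rot: [-0.044, 2.201, -2.201]
force: [-0.1, -0.4, 0.1]
width: 0.747
```

>>> carry_out:
  steps: [0.75,0,0,0.2,0,0.75,0,0,0.6,0,0.75,0,0,1,0,0.75,0,0,1,0]

```text
clock: 12.8
position: [0.3911, -0.2778, 0.1162]
ee_rot: [-0.036, 2.194, -2.203]
force: [-0.2, 0.2, -0.7]
width: 0.755
```

>>> carry_out:
  steps: [0.5,0,0.3,0.3,0.19,0.5,0.2,0.6,0.3,0.38,0.5,0.4,1,0.3,0.57,0.5,0.6,1,0.3,0.76,0.5,0.6,1,0.3,0.95,0.5,0.6,1,0.3,0.98,0.5,0.6,1,0.3,0.98]

```text
clock: 13.5
position: [0.4478, -0.1765, 0.1413]
ee_rot: [-0.745, 1.747, -1.746]
force: [-0.1, 0.0, -0.4]
width: 0.499
```

>>> carry_out:
  steps: [0.5,0.3,0.3,0,0.19,0.5,0.6,0.6,0,0.38,0.5,0.6,1,0,0.57,0.5,0.6,1,0,0.76,0.5,0.6,1,0,0.95,0.5,0.6,1,0,0.98,0.5,0.6,1,0,0.98]

```text
clock: 14.2
position: [0.5081, -0.077, 0.1415]
ee_rot: [-1.211, 1.208, -1.207]
force: [0.3, 1.3, -0.4]
width: 0.499
```

>>> carry_out:
  steps: [0.5,0.3,0.3,0,0,0.5,0.58,0.53,0,0,0.5,0.58,0.53,0,0,0.5,0.58,0.53,0,0,0.5,0.58,0.53,0,0]

```text
clock: 14.7
position: [0.5657, -0.0244, 0.1414]
ee_rot: [-1.213, 1.206, -1.206]
force: [-0.1, -0.7, -0.6]
width: 0.501
```

```bash
python3 - <<'E'
from m import *
s=arm.observe(); print(s['position']*1000,Ro.from_rotvec(s['ee_rot']).as_matrix()[:,2]*100,s['joints'])
C=cam('wrist'); im,d=get_image('wrist'); P=cloud(C,d)*1000; x,y,h=P[...,0],P[...,1],P[...,2]; np.savez('w1.npz',im=im,d=d,p=s['position'],r=s['ee_rot']); save('w1',im)
for a in (14,20):
    m=(h>a)&(h<40)&(abs(x-570)<25)&(abs(y+25)<45); n_,l,st,_=cv2.connectedComponentsWithStats(m.astype(np.uint8)); m=l==1+st[1:,4].argmax()
    print(a,m.sum(),cv2.minAreaRect(P[m][:,:2].astype(np.float32)))
im,d=get_image('top'); save('top2',im[130:290,160:440],2.8)
E
```

```text
[565.7 -24.4 141.4] [100.    0.5  -0.1] [ 0.4  0.5 -0.6  1.8  0.3  1.  -0.4]
14 1123 ((569.1201782226562, -25.30354118347168), (55.88207244873047, 21.400985717773438), 89.85767364501953)
20 864 ((569.5056762695312, -24.37518310546875), (50.05411148071289, 19.997684478759766), 89.97269439697266)
```

View pics/w1.png

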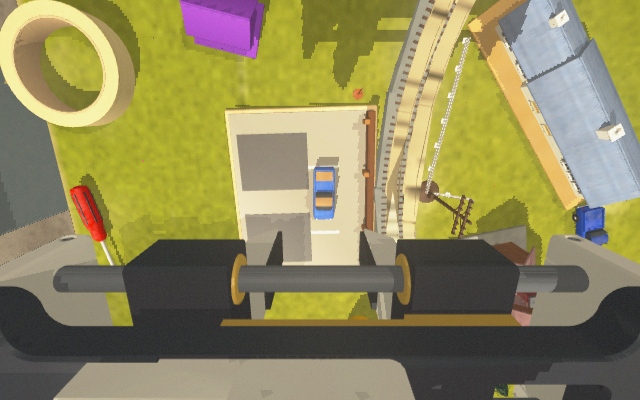

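View pics/top2.png

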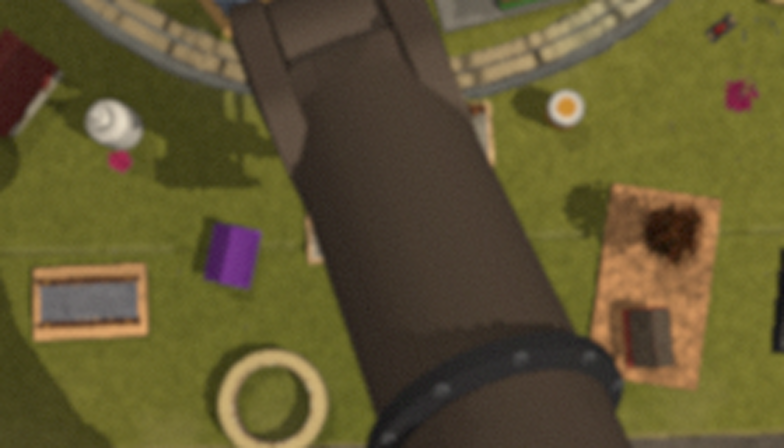

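The wrist view shows the lone pickup on the yard at (323,192), clear of everything. In the top view the tree (672,233) and shed (648,338) both stand on the mat. Now I'll take the pickup.

>>> carry_out:
  steps: [0.5,0.035,-0.01,-0.3,0,0.5,0.035,-0.01,-0.6,0,0.5,0.035,-0.01,-0.9,0,0.5,0.035,-0.01,-0.9,0,0.5,0.035,-0.01,-0.9,0]

```text
clock: 15.3
position: [0.5696, -0.0248, 0.0522]
ee_rot: [-1.213, 1.204, -1.204]
force: [-0.1, -0.2, 0.2]
width: 0.5
```

>>> carry_out:
  steps: [0.5,0,0,-0.2,0,0.5,0,0,-0.39,0,0.5,0,0,-0.39,0,0.5,0,0,-0.39,0,0.3,0,0,-0.39,0,0.1,0,0,-0.39,0,0.1,0,0,-0.39,0,0.1,0,0,-0.39,0,0.1,0,0,-0.39,0]
  grip_force: 10

```text
clock: 16.2
position: [0.5703, -0.0243, 0.0133]
ee_rot: [-1.213, 1.202, -1.204]
force: [-1.9, -0.2, 6.4]
width: 0.232
```

>>> carry_out:
  steps: [0.1,0,0,0.15,0,0.1,0,0,0.5,0,0.1,0,0,0.9,0,0.1,-0.3,0.3,1,0,0.1,-0.6,0.6,1,0,0.1,-1,0.8,1,0,0.1,-1,0.8,1,0,0.1,-1,0.8,1,0]

```text
clock: 17.0
position: [0.4697, 0.056, 0.1137]
ee_rot: [-1.214, 1.201, -1.203]
force: [1.0, -0.1, -0.3]
width: 0.231
```

>>> carry_out:
  steps: [0.1,-0.15,0.3,0.1,0,0.1,-0.3,0.6,0.2,0,0.1,-0.3,1,0.2,0,0.1,-0.3,1,0.2,0,0.1,-0.3,1,0.2,0,0.1,-0.3,1,0.2,0]

```text
clock: 17.6
position: [0.4407, 0.1545, 0.1326]
ee_rot: [-1.213, 1.204, -1.205]
force: [-0.5, -0.2, -0.8]
width: 0.232
```

```bash
python3 - <<'E'
from m import *
s=arm.observe(); print(s['position']*1000,s['width'],Ro.from_rotvec(s['ee_rot']).as_matrix()[:,2]*100)
im,d=get_image('wrist'); np.savez('w2.npz',im=im,d=d,p=s['position'],r=s['ee_rot']); save('w2',im)
C=cam('wrist'); print(proj(C,[[.4395,.2674,.01]]))
E
```

```text
[440.7 154.5 132.6] 0.2316908085459459 [100.    0.7  -0. ]
[[319.7  72. ]]
```

View pics/w2.png

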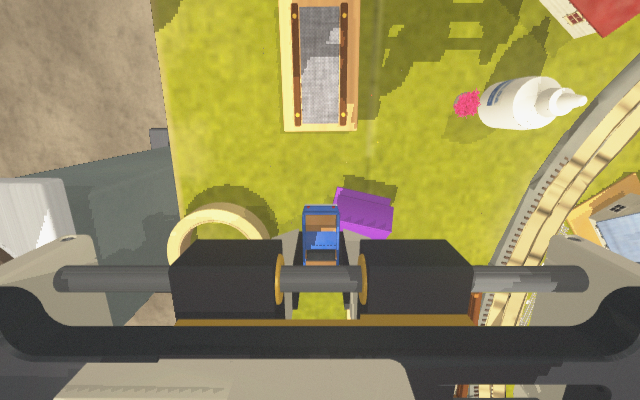

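The pickup is held at (320,230). The stand sits ahead of it, with rails at columns ~296 and ~346, rows 3–127. I'll measure the rails.

```bash
python3 - <<'E'
from m import *
z=np.load('w2.npz'); im,d=z['im'],z['d']; C=camnpz(z); P=cloud(C,d)*1000
hsv=cv2.cvtColor(im,cv2.COLOR_RGB2HSV).astype(int)
m=np.zeros((400,640),bool); m[:140,275:365]=True
dark=m&(hsv[...,2]<120)&(hsv[...,1]>90)&((hsv[...,0]<20)|(hsv[...,0]>165))
for lo,hi in ((280,315),(325,360)):
    v,u=np.nonzero(dark&(np.arange(640)>=lo)&(np.arange(640)<hi)); X=cast(C,u,v,.014)*1000
    q=cv2.minAreaRect(X[:,:2].astype(np.float32)); k=np.polyfit(X[:,1],X[:,0],1); print(len(u),q,'slope deg',np.degrees(np.arctan(k[0])),'x at 267',np.polyval(k,267),'y',np.percentile(X[:,1],[1,99]))
wood=m&(P[...,2]>6)&(P[...,2]<20); Q=P[wood]; print('stand block',Q.min(0),Q.max(0),cv2.minAreaRect(Q[:,:2].astype(np.float32)))
E
```

```text
389 ((418.0926818847656, 291.6218566894531), (5.35245943069458, 55.89700698852539), 1.1271107196807861) slope deg -0.703806446456056 x at 267 418.612311212071 y [264.5 319.5]
479 ((459.9833679199219, 282.18597412109375), (5.638298988342285, 76.87045288085938), 0.9556072354316711) slope deg -1.2362186390900116 x at 267 460.68524227637647 y [246.2 320. ]
stand block [403.6 215.6   7.8] [475.1 324.5  17.5] ((439.3704833984375, 270.23248291015625), (70.2457275390625, 108.84217834472656), 0.9075009226799011)
```

>>> carry_out:
  steps: [0.1,-0.01,0.4,0,0,0.1,-0.01,0.8,0,0,0.1,-0.01,1,-0.2,0,0.1,-0.01,1,-0.2,0,0.1,-0.01,1,-0.2,0]

```text
clock: 18.15
position: [0.439, 0.2544, 0.1122]
ee_rot: [-1.215, 1.204, -1.204]
force: [-0.3, -0.3, -0.8]
width: 0.235
```

>>> carry_out:
  steps: [0.1,0,0.16,-0.3,0.015,0.1,0,0.16,-0.5,0.015,0.1,0,0.16,-0.7,0.015,0.1,0,0.16,-0.7,0.015,0.1,0,0.16,-0.7,0.015]

```text
clock: 18.65
position: [0.4396, 0.2704, 0.0433]
ee_rot: [-1.218, 1.195, -1.196]
force: [0.2, -0.5, -0.4]
width: 0.232
```

>>> carry_out:
  steps: [0.1,0,0,-0.12,0,0.1,0,0,-0.22,0,0.1,0,0,-0.255,0,0.1,0,0,-0.255,0,0.1,0,0,-0.255,0,0.3,0,0,-0.255,0,0.45,0,0,-0.255,0,0.45,0,0,-0.255,0,0.45,0,0,-0.255,0]

```text
clock: 19.55
position: [0.439, 0.2717, 0.0173]
ee_rot: [-1.219, 1.194, -1.194]
force: [-0.1, 0.1, -0.8]
width: 0.443
```

>>> carry_out:
  steps: [0.5,0,0,0.2,0,0.5,0,0,0.6,0,0.5,0,0,1,0,0.5,0,-0.4,1,-0.19,0.5,0,-0.8,1,-0.38,0.5,0,-1,1,-0.57,0.5,0,-1,1,-0.57,0.5,0,-1,1,-0.57]

```text
clock: 20.35
position: [0.4392, 0.1718, 0.1175]
ee_rot: [-0.976, 1.515, -1.516]
force: [0.2, 1.2, 0.2]
width: 0.498
```

```bash
python3 - <<'E'
from m import *
s=arm.observe(); print(s['position']*1000,s['width'])
C=cam('wrist'); im,d=get_image('wrist'); P=cloud(C,d)*1000; x,y,h=P[...,0],P[...,1],P[...,2]; save('w3',im)
for a in (18,24):
    m=(h>a)&(h<45)&(abs(x-440)<30)&(abs(y-270)<50)
    print(a,m.sum(),cv2.minAreaRect(P[m][:,:2].astype(np.float32)),np.median(h[m]),h[m].max())
E
```

```text
[439.2 171.8 117.5] 0.4977526614315947
18 1789 ((439.1436767578125, 270.52313232421875), (21.591753005981445, 55.18608474731445), 1.1457315683364868) 25.173544606704976 34.642204669959135
24 1446 ((439.38134765625, 271.22802734375), (20.80011749267578, 50.78784942626953), 1.2696586847305298) 25.71003159976006 34.642204669959135
```

View pics/w3.png

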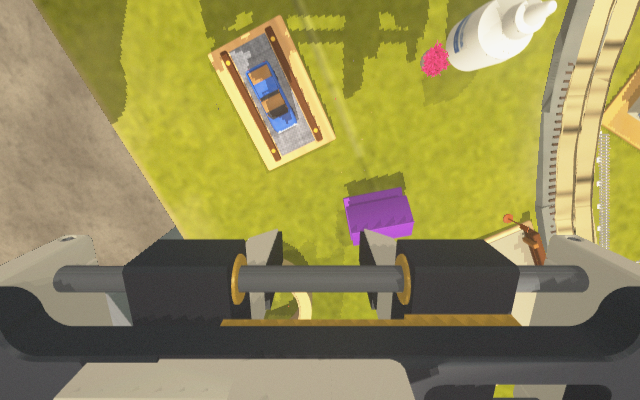

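The pickup stands in the channel at (270,95), measured at (439.1,270.5) against the stand centre (439.5,269.5), with a yaw of about 1°. Next I'll go back for the shed.

>>> carry_out:
  steps: [0.5,-0.1,-0.4,0.1,-0.19,0.5,-0.2,-0.8,0.1,-0.38,0.5,-0.3,-1,0.1,-0.57,0.5,-0.3,-1,0.1,-0.7,0.5,-0.3,-1,0.1,-0.7]

```text
clock: 20.9
position: [0.4091, 0.0724, 0.1274]
ee_rot: [-0.576, 1.883, -1.883]
force: [0.6, -0.1, 0.4]
width: 0.501
```

>>> carry_out:
  steps: [0.75,-0.1,-0.4,0,-0.19,0.75,-0.2,-0.8,0,-0.38,0.75,-0.2,-1,0,-0.57,0.75,-0.2,-1,0,-0.705,0.75,-0.2,-1,0,-0.705]

```text
clock: 21.4
position: [0.3897, -0.0276, 0.1273]
ee_rot: [-0.047, 2.2, -2.199]
force: [-0.3, 0.1, 0.3]
width: 0.751
```

>>> carry_out:
  steps: [0.75,0,-0.4,0,0,0.75,0,-0.8,0,0,0.75,0,-1,0,0,0.75,0,-1,0,0]

```text
clock: 21.8
position: [0.3897, -0.1297, 0.1271]
ee_rot: [-0.048, 2.199, -2.199]
force: [-0.3, 0.4, 0.2]
width: 0.75
```

>>> carry_out:
  steps: [0.75,0,-0.4,0,0,0.75,0,-0.8,0,0,0.75,0,-1,0,0,0.75,0,-1,0,0,0.75,0,-1,0,0]

```text
clock: 22.3
position: [0.3898, -0.2266, 0.127]
ee_rot: [-0.049, 2.2, -2.198]
force: [-0.7, 0.3, 0.6]
width: 0.757
```

```bash
python3 - <<'E'
from m import *
s=arm.observe(); print(s['position']*1000,s['width'],Ro.from_rotvec(s['ee_rot']).as_matrix()[:,2]*100)
C=cam('wrist'); im,d=get_image('wrist'); P=cloud(C,d)*1000; x,y,h=P[...,0],P[...,1],P[...,2]; save('w4',im)
for a in (14,40):
    m=(h>a)&(h<60)&(abs(x-390)<48)&(abs(y+276)<45)
    n_,l,st,_=cv2.connectedComponentsWithStats(m.astype(np.uint8)); m=l==1+st[1:,4].argmax()
    print(a,m.sum(),cv2.minAreaRect(P[m][:,:2].astype(np.float32)),np.percentile(x[m],[1,99]),np.percentile(y[m],[1,99]))
E
```

```text
[ 389.8 -226.6  127. ] 0.7572029331569072 [  4.5 -99.9  -0.1]
14 2483 ((388.625732421875, -275.15802001953125), (56.36332702636719, 40.28120040893555), 2.3984034061431885) [361.3 416.1] [-294.5 -255.1]
40 466 ((388.5948791503906, -274.9901428222656), (56.30784225463867, 9.483000755310059), 3.5933053493499756) [361.4 415.8] [-279.2 -269.8]
```

>>> carry_out:
  steps: [0.75,-0.01,-0.3,0,0,0.75,-0.01,-0.49,-0.3,0,0.75,-0.01,-0.49,-0.6,0,0.75,-0.01,-0.49,-0.6,0,0.75,-0.01,-0.49,-0.6,0]
  grip_force: 6

```text
clock: 22.85
position: [0.3883, -0.2754, 0.0674]
ee_rot: [-0.049, 2.202, -2.198]
force: [0.3, 0.5, 0.5]
width: 0.752
```

>>> carry_out:
  steps: [0.75,0,0,-0.3,0,0.75,0,0,-0.55,0,0.75,0,0,-0.55,0,0.75,0,0,-0.55,0,0.5,0,0,-0.55,0,0.4,0,0,-0.55,0,0.4,0,0,-0.55,0,0.4,0,0,-0.55,0,0.4,0,0,-0.55,0]

```text
clock: 23.75
position: [0.3883, -0.2776, 0.0128]
ee_rot: [-0.043, 2.2, -2.202]
force: [-0.4, 0.4, 7.7]
width: 0.474
```

>>> carry_out:
  steps: [0.4,0,0,0.15,0,0.4,0,0,0.5,0,0.4,0,0,0.9,0,0.4,0,0.4,1,0,0.4,0,0.8,1,0,0.4,0,1,1,0,0.4,0,1,1,0]

```text
clock: 24.45
position: [0.3879, -0.1744, 0.1125]
ee_rot: [-0.049, 2.2, -2.198]
force: [-0.6, -0.1, -1.1]
width: 0.475
```

>>> carry_out:
  steps: [0.4,0.2,0.4,0,0,0.4,0.4,0.8,0,0,0.4,0.6,1,0,0,0.4,0.6,1,0,0]

```text
clock: 24.85
position: [0.451, -0.0745, 0.1125]
ee_rot: [-0.046, 2.199, -2.196]
force: [-0.9, -0.9, -0.1]
width: 0.476
```

>>> carry_out:
  steps: [0.4,0.3,0.3,0,0,0.4,0.5,0.6,0,0,0.4,0.66,0.81,-0.2,0,0.4,0.66,0.81,-0.4,0,0.4,0.66,0.81,-0.4,0,0.4,0.66,0.81,-0.4,0]

```text
clock: 25.45
position: [0.5133, 0.0021, 0.0721]
ee_rot: [-0.044, 2.202, -2.204]
force: [0.9, 0.3, 0.3]
width: 0.472
```

>>> carry_out:
  steps: [0.4,0.01,0.01,-0.3,0,0.4,0.01,0.01,-0.5,0,0.4,0.01,0.01,-0.585,0,0.4,0.01,0.01,-0.585,0,0.4,0.01,0.01,-0.585,0,0.55,0.01,0.01,-0.585,0,0.65,0.01,0.01,-0.585,0,0.75,0.01,0.01,-0.585,0,0.75,0.01,0.01,-0.585,0,0.75,0.01,0.01,-0.585,0]

```text
clock: 26.45
position: [0.515, 0.0047, 0.0138]
ee_rot: [-0.044, 2.201, -2.201]
force: [-0.1, -0.2, 0.2]
width: 0.749
```

>>> carry_out:
  steps: [0.75,0,0,0.2,0,0.75,0,0,0.6,0,0.75,0,0,1,0,0.75,0,-0.4,1,0,0.75,0,-0.8,1,0,0.75,0,-1,1,0,0.75,0,-1,1,0]

```text
clock: 27.15
position: [0.5145, -0.0993, 0.1137]
ee_rot: [-0.038, 2.202, -2.206]
force: [-0.4, 0.7, -0.2]
width: 0.754
```

>>> carry_out:
  steps: [0.7,0,-0.4,0.3,0,0.7,-0.1,-0.8,0.3,0,0.7,-0.1,-0.8,0.3,0,0.7,-0.1,-0.8,0.3,0,0.7,-0.1,-0.8,0.3,0]

```text
clock: 27.65
position: [0.5051, -0.1735, 0.1434]
ee_rot: [-0.046, 2.202, -2.199]
force: [-0.1, 1.0, 0.3]
width: 0.699
```

```bash
python3 - <<'E'
from m import *
s=arm.observe(); print(s['position']*1000,s['width'],Ro.from_rotvec(s['ee_rot']).as_matrix()[:,2]*100)
C=cam('wrist'); im,d=get_image('wrist'); P=cloud(C,d)*1000; x,y,h=P[...,0],P[...,1],P[...,2]; save('w4',im)
for n,a,b,c in (('shed',14,514.5,2.6),('shed',40,514.5,2.6),('tree',50,488,-292),('tree',80,488,-292)):
    m=(h>a)&(h<115)&(abs(x-b)<48)&(abs(y-c)<45)
    n_,l,st,_=cv2.connectedComponentsWithStats(m.astype(np.uint8)); m=l==1+st[1:,4].argmax()
    print(n,a,m.sum(),cv2.minAreaRect(P[m][:,:2].astype(np.float32)),h[m].max())
E
```

```text
[ 505.1 -173.5  143.4] 0.69871175283971 [  4.2 -99.9  -0.1]
shed 14 2617 ((515.49365234375, 5.144495010375977), (56.234920501708984, 41.50777053833008), 2.158095598220825) 45.69774695416281
shed 40 600 ((515.5634155273438, 4.86543607711792), (56.129268646240234, 12.09620189666748), 1.7714849710464478) 45.69774695416281
tree 50 2298 ((502.8692321777344, -288.2042541503906), (36.09475326538086, 66.91844177246094), 24.51653480529785) 105.14108901274344
tree 80 1382 ((503.1914978027344, -290.7001037597656), (28.066307067871094, 51.939884185791016), 8.471562385559082) 105.14108901274344
```

View pics/w4.png

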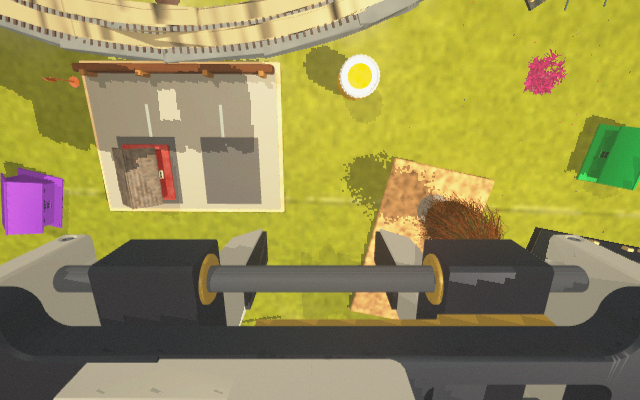

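The shed is back at (515.5,5.1), 2.5 mm from its start and at yaw 2.2°. The tree still stands on the mat at (463,225). Now the tree.

>>> carry_out:
  steps: [0.7,-0.09,-0.4,0,0,0.7,-0.17,-0.8,0,0,0.7,-0.17,-1,0,0,0.7,-0.17,-1,0,0]

```text
clock: 28.1
position: [0.4876, -0.2777, 0.1434]
ee_rot: [-0.041, 2.202, -2.204]
force: [0.8, 1.0, -0.1]
width: 0.698
```

>>> carry_out:
  steps: [0.7,0,-0.21,0,0,0.7,0,-0.21,0,0,0.7,0,-0.21,-0.3,0,0.7,0,-0.21,-0.6,0,0.7,0,-0.21,-0.9,0,0.7,0,-0.21,-0.95,0,0.7,0,-0.21,-0.95,0,0.7,0,-0.21,-0.95,0]

```text
clock: 28.9
position: [0.4891, -0.2957, 0.05]
ee_rot: [-0.043, 2.2, -2.201]
force: [0.8, -0.7, 0.4]
width: 0.705
```

>>> carry_out:
  steps: [0.7,-0.01,0,-0.13,0,0.7,-0.01,0,-0.13,0,0.7,-0.01,0,-0.13,0,0.5,-0.01,0,-0.13,0,0.3,-0.01,0,-0.13,0,0.3,-0.01,0,-0.13,0,0.3,-0.01,0,-0.13,0,0.3,-0.01,0,-0.13,0,0.3,-0.01,0,-0.13,0]

```text
clock: 29.8
position: [0.4871, -0.2964, 0.0359]
ee_rot: [-0.044, 2.201, -2.201]
force: [-0.8, 0.4, 2.0]
width: 0.435
```

>>> carry_out:
  steps: [0.3,0,0,0.15,0,0.3,0,0,0.5,0,0.3,0,0,0.9,0,0.3,0,0.3,1,0,0.3,0.1,0.6,1,0,0.3,0.15,1,1,0,0.3,0.15,1,1,0]

```text
clock: 30.5
position: [0.5032, -0.1899, 0.1361]
ee_rot: [-0.051, 2.2, -2.194]
force: [-0.2, 0.2, -0.2]
width: 0.43
```

>>> carry_out:
  steps: [0.3,0.1,0.4,0,0,0.3,0.19,0.8,0,0,0.3,0.19,1,0,0,0.3,0.19,1,0,0,0.3,0.19,1,0,0,0.3,0.19,1,0,0]

```text
clock: 31.1
position: [0.5207, -0.0978, 0.1356]
ee_rot: [-0.042, 2.202, -2.203]
force: [-1.4, -0.1, -0.6]
width: 0.43
```

>>> carry_out:
  steps: [0.3,0,0.18,-0.3,0,0.3,0,0.18,-0.6,0,0.3,0,0.18,-0.85,0,0.3,0,0.18,-0.95,0,0.3,0,0.18,-0.98,0,0.3,0,0.18,-0.98,0,0.3,0,0.18,-0.98,0,0.5,0,0.18,-0.98,0,0.65,0,0.18,-0.98,0,0.7,0,0.18,-0.98,0,0.7,0,0.18,-0.98,0]

```text
clock: 32.2
position: [0.5211, -0.0783, 0.038]
ee_rot: [-0.043, 2.201, -2.201]
force: [-0.2, 0.3, 0.6]
width: 0.687
```

>>> carry_out:
  steps: [0.7,0,0,0.2,0,0.7,0,0,0.6,0,0.7,0,0,1,0,0.7,0,0,1,0]

```text
clock: 32.6
position: [0.5243, -0.0783, 0.1427]
ee_rot: [-0.034, 2.196, -2.198]
force: [1.5, -0.0, -0.4]
width: 0.702
```

>>> carry_out:
  steps: [0.7,0,0,0.4,0,0.7,0,0,0.8,0,0.7,0.36,0.43,1,0,0.7,0.36,0.43,1,0,0.7,0.36,0.43,1,0,0.7,0.36,0.43,1,0]

```text
clock: 33.2
position: [0.556, -0.0359, 0.2365]
ee_rot: [-0.046, 2.202, -2.203]
force: [0.1, -0.3, 0.4]
width: 0.699
```

```bash
python3 - <<'E'
from m import *
s=arm.observe(); print(s['position']*1000,s['clock'],s['force'])
C=cam('wrist'); im,d=get_image('wrist'); P=cloud(C,d)*1000; x,y,h=P[...,0],P[...,1],P[...,2]; save('w5',im)
for n,a,b,c in (('shed',14,514.5,8),('shed',40,514.5,8),('tree',50,521,-78),('tree',80,521,-78),('tree',88,521,-78),('jar',38,613,-199),('bottle',20,611,237)):
    m=(h>a)&(h<115)&(abs(x-b)<48)&(abs(y-c)<40)
    n_,l,st,_=cv2.connectedComponentsWithStats(m.astype(np.uint8)); m=l==1+st[1:,4].argmax()
    print(n,a,m.sum(),cv2.minAreaRect(P[m][:,:2].astype(np.float32)),h[m].max())
E
```

```text
[556.  -35.9 236.5] 33.2 [ 0.1 -0.3  0.4]
shed 14 1251 ((515.588134765625, 5.477468490600586), (56.61689758300781, 39.88084030151367), 1.9707616567611694) 46.54270311371074
shed 40 301 ((515.6986083984375, 5.127402305603027), (55.17809295654297, 12.56793212890625), 5.105072021484375) 46.54270311371074
tree 50 1640 ((521.4979248046875, -76.75165557861328), (64.27886962890625, 57.714134216308594), 15.768802642822266) 105.39717668430359
tree 80 1263 ((521.0226440429688, -75.17807006835938), (59.28365707397461, 54.5320930480957), 12.938873291015625) 105.39717668430359
tree 88 1037 ((522.4217529296875, -74.01240539550781), (45.31012725830078, 56.103939056396484), 84.52436065673828) 105.39717668430359
jar 38 662 ((613.3087768554688, -199.13131713867188), (32.35440444946289, 33.65563201904297), 31.382354736328125) 45.390492059821845
bottle 20 1881 ((610.4607543945312, 237.4080047607422), (41.48102951049805, 38.046138763427734), 6.958805084228516) 94.79866198286196
```

View pics/w5.png

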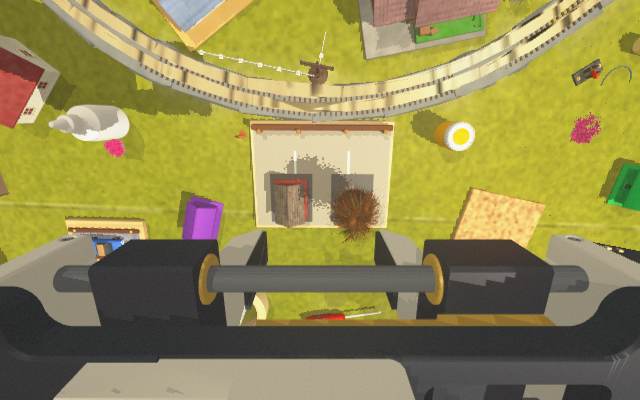

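The tree (355,213) and shed (290,203) stand upright on their lots, the pickup is in the stand (105,245), and the jar and bottle haven't moved. I'm handing in.

```bash
python3 -c "
from cell import arm
print(arm.sign_off())"
```

```text
the job is handed in; nothing more can be done
None
```

The job is done and handed in at about 33 s; the hand-in reports no verdict. I moved the tree and then the shed to the cork mat and parked the pickup in the service stand. The shed and then the tree went back to where they had stood.

| Item | Last check | Limit |
|---|---|---|
| Pickup | (439.1, 270.5) mm against the measured stand centre (439.5, 269.5), turned about 1°, level with the rails | 12 mm across, 15 mm along |
| Shed | About 3 mm from its start, yaw about 2°, as before | 15 mm |
| Tree | Upright, about 1–5 mm from its start | 15 mm |
| Jar and bottle | Less than 1 mm apparent movement | 20 mm |

- **Tree reading:** its offset varies with the height measured because the crown is bushy. The gripper let go within about 1 mm of where it first took hold.
- **Pickup reading:** I measured it right after parking. The last picture only showed it still in the stand, partly hidden by the gripper.
- **Stand centre:** the two cameras disagreed by about 2–3 mm along the rails, well inside the limit.
- **Hand-in:** the arm was clear of everything.

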